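Reset the tripped breaker in its covered well

ROBOT

A 7-joint arm with a two-finger parallel gripper is mounted at the origin on the work surface. World frame = base frame: x ahead of the robot, y to its left, z up, the work surface at z = 0. Lengths are in mm, angles in rad, forces in N, time in s.
With the tool pointing down it reaches from about 400 to 750 mm from the base axis. Payload 19.5 kg.
Tool frame: the origin (TCP) lies at the very end of the fingers, on their centre line; the grasp point (between the pads) lies ctrl.hold_point_z behind it (ctrl.hold_point_z is the distance from the TCP to the grasp point, in mm); z points along the fingers, y is the line along which they close (so a half turn about z gives the same grasp; the last joint's range is limited). The gripper opens to 85 mm and grips with 20 to 120 N. Pads are 22 mm wide; open, the fingers measure 114 mm over their backs; the gripper's body (76 mm by 85 mm) begins 54 mm behind the grasp point. The pads swing forward as they close: fully open they stand 13 mm farther back than shut.
Start: joints at [-1.336, 0.707, -0.028, 1.485, 0.022, 0.951, -0.075], TCP at [157.123, 553.089, 231.268] pointing down, gripper open.
Joint ranges: [-2.71, 2.71], [-0.32, 2.16], [-1.57, 1.52], [0, 2.45], [-1.46, 4.6], [0, 2.02], [-2.83, 2.83]. Speed limits (rad/s): [1.89, 1.89, 2.57, 2.57, 3.01, 3.01, 3.01].

INTERFACE

Orientations are given as a unit quaternion [w, x, y, z].
In Python, from plant import status, optics, ctrl gives the robot as it stands. The module is installed in compiled form; this text tells all that it offers.
- The arm moves only by the tool servo_tool, never from a script. Its argument "increments" is a list of rows, each a list of 7 numbers: the shift along the world's x, y, z in mm, then the turn, a rotation vector about the world's x, y, z in rad, then the opening, from 0 (shut) to 1 (fully open). In form: [[tx, ty, tz, wx, wy, wz, claw], ...]. A call has 1 to 10 rows; each row shifts and turns the commanded pose from where the row before left it; what a row does not reach is not made up. A row lasts 1/12 s, in which the tool goes at most 41.7 mm and 7.16 degrees, less where a joint would pass 70% of its speed; a pose out of reach is approached as far as the arm can. A call is refused whole if a number of a shift passes 41.7 or a number of a turn 0.125, either way. A call with a gripper value outside its range is refused whole. The fingers move at their own pace and stop on an object; "grip_force" is the grip in N (left out, the last holds). Time passes only in rows, so rows that do not move let the fingers close. It gives the time, the measured TCP pose, the force, the opening and the grip force at its end, in the units of the state.
- status.sense(): the state, without advancing time (a new reading comes with each control period).
- optics.grab_frame(name): name is "scene" or "top" or "wrist"; returns a dict with "color" (420x560x3 uint8, red, green, blue), "K" (3x3 intrinsics, pixels), "R" (3x3) and "t" (3): a world point X has camera coordinates R X + t. Camera axes: x right, y down, z forward; pixel columns grow to the right and rows downward; lengths in mm; the calibration is good to about 2 mm. A picture is of the moment at which its call begins. There is no depth.
- ctrl.job_done(): hands the job in; it is judged then, once.
The state is a dict: "t": time; "joints": joint angles; "qvel": joint speeds; "joint_torque": joint torques, N m; "tool_pos": TCP position; "tool_rot": TCP orientation; "force": force on the tool from outside, world axes, zero at the start; "wrist_torque": the same for the moment, N m; "grip_width": opening from 0.0 (shut) to 1.0 (fully open); "finger_force": force on a finger pad.
Only numpy, scipy, OpenCV 4.12 (cv2) and the standard library are available. Lean on these libraries where they do the work, as an engineer would, in place of code of your own. Each camera call takes 0.05 s, during which the arm holds its last target. There are 200 camera calls.

TASK

The breaker in the bench supply box with the single round socket has tripped. With a fingertip, gently swing the spatter cover off its reset well, reach in and press the sunken white key fully home, then push the cover shut over the well again. Push and press only, grip nothing, and leave the other box's cover and the tools on the bench as they are.

Things in the scene. Friction and masses are not known exactly. Their poses are not given: they have to be found in the camera images.
- round_box: sheet-steel supply box with ONE large ROUND socket, 240 (x) x 180 (y) x 95 mm tall, bolted to the bench; origin under its centre, z up. A round reset well, 50 mm wide, 30 mm deep, is sunk in the flat lid, its axis 62 mm from the origin along the box's -x (half nearer the robot). Socket: 68 mm along +x, 90 mm wide, its top 50 mm above the lid. Nothing else but the cover tops 7 mm. Tripped
- round_box_well (a point): centre of the mouth of the round-socket box's reset well, level with the lid (95 mm above the bench); axes as the box's; fixed to the box
- round_box_key (a joint): travel of the white reset key (26 mm wide, flat top) in that well: 0 = tripped, popped up, its top 19 mm below the lid; 0.008 m = fully home on a solid stop, its top 27 mm below the lid, still 3 mm above the well's floor. About 3 N of steady friction, no spring: it stays where it is left
- round_box_cover: spatter cover of the round-socket box: 60 mm sheet-steel disc, its top 3.5 mm above the lid, on an arm turning on an upright rivet. Origin on the rivet's axis at lid height, 10 mm from the box's origin along the box's -x. Along the cover's own -x: disc centre at 52 mm, middle of its tab at 78 mm; z up. Thin sheet: a few newtons move it, over 40 N would bend it
- round_box_swing (a joint): angle of that cover: 0 = shut, its arm against a rubber stop pin (yields about 4 mm at the tab under 10 N), disc centred on the well; grows as the tab swings to the box's +y side (clockwise from above) up to 1.75. Well clear beyond about 1.2. About 1.5 N at the tab moves it; it stays where it is left. Starts shut or a little ajar
- round_box_tab (a point): middle of the top edge of that cover's bent-up tab: an upright plate 22 mm long (radial to the rivet), 3 mm thick (cover's y), its top 19.5 mm above the lid; both flat sides are free above the sheet strip at its foot (top 3.5 mm above the lid)
- twin_box: the other supply box: same housing, well, key and cover, but TWO SQUARE sockets side by side on the far half of its lid (24 mm above it); origin under its centre. Not tripped: leave it as it is
- twin_box_tab (a point): middle of the top edge of the tab of the twin-socket box's cover (same shape as the other); this cover must not be moved
- frame_cube: welded wire-frame cube of 8 mm steel rod, 138 mm across, 130 mm tall; origin under its centre; loose, to be left alone
- chipping_hammer: chipping hammer lying on the bench, 260 mm long; origin at its underside near mid-length, handle along its -x; loose, to be left alone
- wire_brush: wire brush lying on the bench, 250 mm long; origin at its underside near mid-length, handle along its -x; loose, to be left alone
- welding_pliers: welding pliers lying flat, about 180 mm long, 16 mm high; origin under the middle; loose, to be left alone
- magnet_square: small flat magnetic welding square, about 62 x 70 x 16 mm, lying in the lane between the boxes; origin under its centre; loose, to be left alone
- tip_jar: small clear jar of contact tips, 40 mm wide, 55 mm tall, in the lane between the boxes; origin under its centre; loose, to be left alone
- spray_can: anti-spatter spray can, 60 mm wide, 170 mm tall; origin under its centre; loose, to be left alone
- angle_grinder: angle grinder lying with its disc up, about 280 mm long, 92 mm tall; origin at its underside near the gear head; loose, to be left alone

How it is judged:
By the outcome, as a careful person would: the job done as asked, in the order asked, and still so for the second after the job is handed in, with the robot touching nothing.
It also fails if it takes over 64 s, if anything falls off the work surface, if the arm or the gripper's body presses on something with over 40 N, if the wrist force passes 120 N, or if a joint passes its speed limit or range.

## Working session

There is one attempt and no reset: what is moved stays moved. The work goes in short steps, Python scripts to look and compute and a tool call to move; the robot and the scene stay as the last step left them, time stands still between calls to the robot, and variables do not carry over. Pictures are saved under pics/ and viewed, at most 10 in all, crops included, and the job is handed in when it is done.

Besides the shell and the picture viewer there is one more tool, called after "Emit:" as name(argument=value, ...), one argument or row to a line, values as JSON. servo_tool: Moves the arm, as the interface text tells. Its arguments: {"type":"object","properties":{"increments":{"type":"array","items":{"type":"array","items":{"type":"number"}}},"grip_force":{"type":"number"}},"required":["increments"]}

```bash
mkdir -p pics
cat > h.py <<'E'
import cv2, numpy as np
from plant import status, optics, ctrl
def snap(n,fn,crop=None,s=1):
    f=optics.grab_frame(n); im=f["color"][:,:,::-1]
    np.savez(f"pics/{fn}.npz",**{k:np.array(f[k]) for k in("color","K","R","t")})
    if crop: x0,y0,x1,y1=crop; im=im[y0:y1,x0:x1]
    cv2.imwrite(f"pics/{fn}.png",cv2.resize(im,None,fx=s,fy=s,interpolation=cv2.INTER_CUBIC)); return f
def ray(f,u,v,z):
    K,R,t=(np.array(f[k]) for k in "KRt"); d=R.T@np.linalg.solve(K,[u,v,1]); c=-R.T@t
    return c+d*(z-c[2])/d[2]
def proj(f,X):
    K,R,t=(np.array(f[k]) for k in "KRt"); p=K@(R@np.array(X,float)+t); return p[:2]/p[2]
E
python3 - <<'E'
from h import *
a=snap("top","top0",s=1.4);snap("scene","sc0",s=1.4)
s=status.sense();print(s["tool_pos"],s["tool_rot"],s["t"],s["force"],ctrl.hold_point_z)
print(-np.array(a["R"]).T@a["t"])
E
```

```text
[157.07782964 552.8801767  230.89790272] [-5.66291453e-05  1.37969754e-01  9.90436326e-01 -4.77589330e-04] 0.1 [0.06864593 0.12512784 0.19116236] 18.700000000000003
[ 230.61754626   11.73471503 1304.82658416]
```

View pics/top0.png

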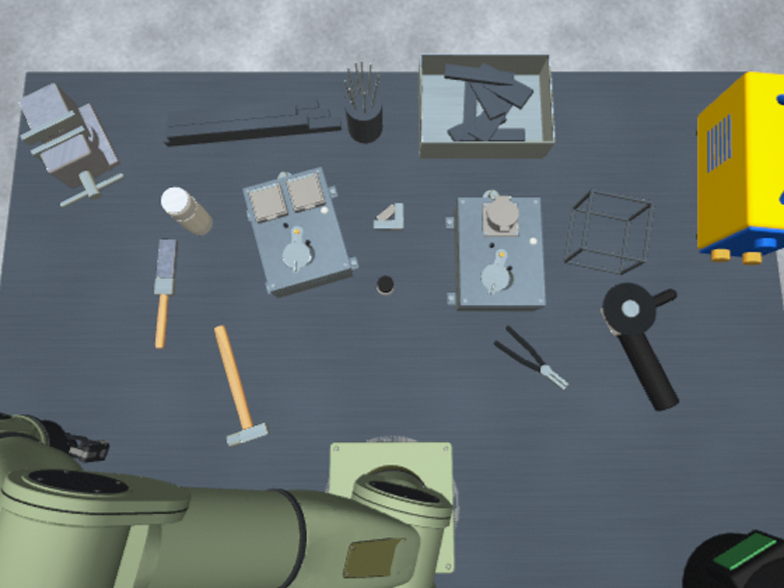

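View pics/sc0.png

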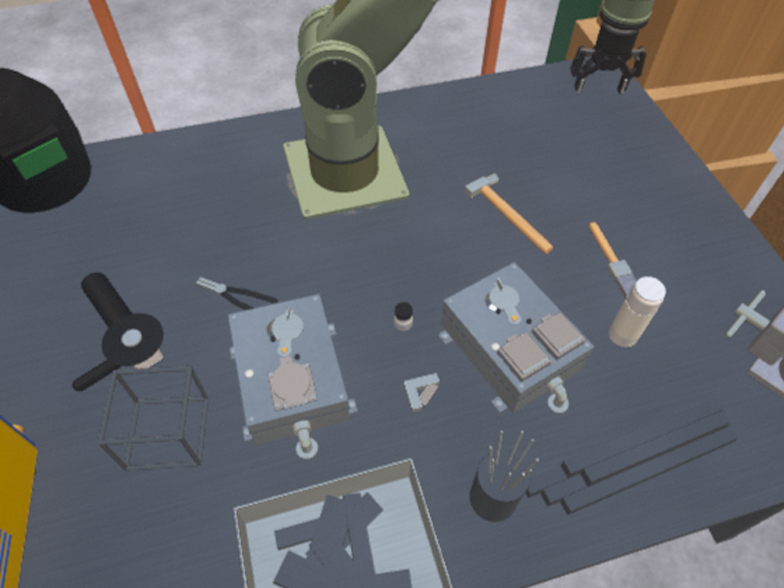

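The round-socket box is on the right in the top view, at about (500,252) in the 1.4x picture. Its cover disc is at about (495,278). The twin box is on the left, at (298,230). I'll enlarge the round box.

Run:
```python
from h import *
im=cv2.imread("pics/top0.png"); f=np.load("pics/top0.npz")
c=f["color"][130:226,310:400,::-1]
cv2.imwrite("pics/c1.png",cv2.resize(c,None,fx=6,fy=6,interpolation=cv2.INTER_CUBIC))
```

```text
(no output)
```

View pics/c1.png

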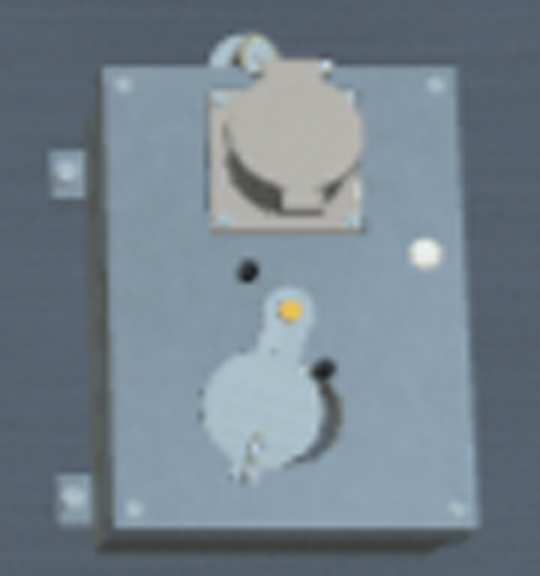

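Run:
```python
from h import *
f=np.load("pics/top0.npz")
P=lambda cx,cy,z: ray(f,310+(cx+.5)/6-.5,130+(cy+.5)/6-.5,z)
q=[P(*c,95) for c in [(102,66),(457,66),(478,527),(113,528)]]
for a in q: print(a.round(1))
print([np.linalg.norm(q[i]-q[i-1]).round(1) for i in range(4)])
o=sum(q)/4; ux=(q[0]+q[1]-q[2]-q[3]);ux/=np.linalg.norm(ux); uy=np.array([-ux[1],ux[0],0])
print("o",o.round(1),"yaw",np.arctan2(ux[1],ux[0]))
r=P(290,310,99); d=P(263,408,98.5); print("rivet",r.round(1),"pred",(o-10*ux).round(1),"disc",d.round(1),np.linalg.norm(d-r))
v=d-r; print("ang",np.arctan2(v@uy,-v@ux)); print("well",(o-62*ux).round(1))
print("tab", (r+v/np.linalg.norm(v)*78).round(1), P(247,455,114).round(1))
```

```text
[ 656.7 -148.3   95. ]
[ 656.7 -330.1   95. ]
[ 418.  -328.6   95. ]
[ 417.6 -148.1   95. ]
[np.float64(239.1), np.float64(181.8), np.float64(238.7), np.float64(180.5)]
o [ 537.2 -238.8   95. ] yaw -0.003374477601613158
rivet [ 527.3 -238.9   99. ] pred [ 527.2 -238.7   95. ] disc [ 477.3 -223.7   98.5] 52.22873792470897
ang 0.29182046553193164
well [ 475.2 -238.6   95. ]
tab [ 452.7 -216.2   98.3] [ 450.7 -212.   114. ]
```

Emit:
servo_tool(
  increments=[
    [25,-30,0,0,0,-0.1,0],
    [25,-30,0,0,0,-0.1,0],
    [25,-30,0,0,0,-0.1,0],
    [25,-30,0,0,0,-0.1,0],
    [25,-30,0,0,0,-0.1,0],
    [25,-30,0,0,0,-0.1,0],
    [25,-30,0,0,0,-0.1,0],
    [25,-30,0,0,0,-0.1,0],
    [25,-30,0,0,0,-0.1,0],
    [25,-30,0,0,0,-0.1,0],
  ],
)

```text
t: 0.93
tool_pos: [408.0, 251.4, 231.3]
tool_rot: [-0.0, 0.598, 0.802, -0.0]
force: [0.4, 1.1, -0.3]
grip_width: -0.001
finger_force: 0.0
```

Emit:
servo_tool(
  increments=[
    [4,-36,0,0,0,-0.06,0],
    [4,-36,0,0,0,-0.06,0],
    [4,-36,0,0,0,-0.06,0],
    [4,-36,0,0,0,-0.06,0],
    [4,-36,0,0,0,-0.06,0],
    [4,-36,0,0,0,-0.06,0],
    [4,-36,0,0,0,-0.06,0],
    [4,-36,0,0,0,-0.06,0],
    [4,-36,0,0,0,-0.06,0],
    [4,-36,0,0,0,-0.06,0],
  ],
)

```text
t: 1.77
tool_pos: [446.9, -108.7, 231.2]
tool_rot: [-0.0, 0.807, 0.59, -0.0]
force: [1.0, 0.7, 0.1]
grip_width: 0.002
finger_force: 0.0
```

Emit:
servo_tool(
  increments=[
    [0,-26,-14,0,0,0,0],
    [0,-26,-14,0,0,0,0],
    [0,-26,-14,0,0,0,0],
    [0,-26,-14,0,0,0,0],
    [-1.5,-26,-14,0,0,0,0],
    [0,0,0,0,0,0,0],
  ],
)

```text
t: 2.27
tool_pos: [443.8, -241.3, 159.0]
tool_rot: [-0.0, 0.808, 0.589, -0.002]
force: [0.4, -0.8, 0.4]
grip_width: -0.001
finger_force: 0.0
```

Run:
```python
from h import *
f=snap("wrist","w1",s=1.4);s=status.sense();print(s["tool_pos"],s["tool_rot"],s["joints"])
for X in [(475.2,-238.6,95),(527.3,-238.8,99),(452.8,-215.7,114.5),s["tool_pos"]]: print(proj(f,X)*1.4)
```

```text
[ 444.47068259 -238.90112346  160.00424166] [-7.03914686e-04  8.07626826e-01  5.89692857e-01 -8.65430057e-04] [ 0.30361962  0.72518097  0.22885963  1.83197695 -0.26190605  0.61584705
  0.38250412]
[446.93170914 291.53663827]
[566.53235168 259.3084848 ]
[382.90631358 270.7320009 ]
[380.07616859 382.16422608]
```

View pics/w1.png

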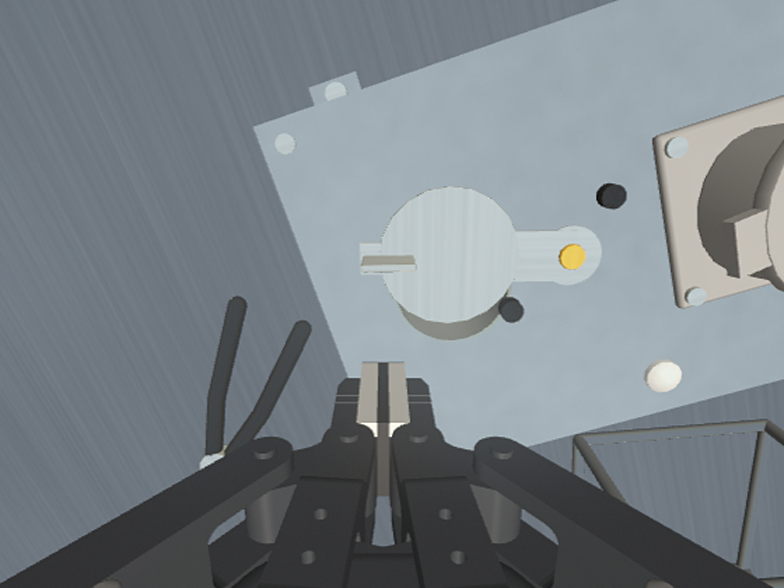

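The wrist view shows the tab's top edge at about (388,259), the rivet at (572,257), and the well peeking out below the disc, all in the 1.4x picture. The shut finger is clear of the tab, on its -y side.

Run:
```python
from h import *
f=np.load("pics/w1.npz")
t=ray(f,389/1.4,258/1.4,114.5);r=ray(f,572/1.4,257/1.4,101);d=ray(f,449/1.4,254/1.4,98.5);print(t,r,d)
for v in (t-r,d-r,t-[527.3,-238.8,0]): print(np.hypot(*v[:2]),np.arctan2(v[1],-v[0]))
```

```text
[ 456.65798185 -211.49703523  114.5       ] [ 529.10218067 -237.79739579  101.        ] [ 480.40068382 -221.47480165   98.5       ]
77.07055799078846 0.34824685377349596
51.36402316610577 0.32338996908249007
75.73471207880598 0.3688123905676822
```

Emit:
servo_tool(
  increments=[
    [0,0,-14,0,0,0,0],
    [0,0,-14,0,0,0,0],
    [0,0,-14,0,0,0,0],
    [0,0,-9,0,0,0,0],
    [0,0,-4,0,0,0,0],
    [0,0,0,0,0,0,0],
  ],
)

```text
t: 2.82
tool_pos: [445.6, -236.4, 105.9]
tool_rot: [-0.0, 0.806, 0.591, -0.0]
force: [0.3, 0.5, -0.1]
grip_width: 0.002
finger_force: 0.0
```

Emit:
servo_tool(
  increments=[
    [0.3,4.9,0,0,0,0,0],
    [0.3,4.9,0,0,0,0,0],
    [0.9,4.8,0,0,0,-0.04,0],
    [0.9,4.8,0,0,0,-0.06,0],
    [1.5,4.7,0,0,0,-0.06,0],
    [1.5,4.7,0,0,0,-0.06,0],
    [2.1,4.5,0,0,0,-0.06,0],
    [2.1,4.5,0,0,0,-0.06,0],
  ],
)

```text
t: 3.48
tool_pos: [455.5, -198.5, 106.9]
tool_rot: [0.0, 0.896, 0.445, 0.0]
force: [-0.4, -1.8, -0.5]
grip_width: 0.0
finger_force: 0.8
```

Emit:
servo_tool(
  increments=[
    [2.6,4.2,-0.5,0,0,-0.06,0],
    [2.6,4.2,-0.5,0,0,-0.06,0],
    [3.1,3.8,0,0,0,-0.06,0],
    [3.1,3.8,0,0,0,-0.06,0],
    [3.6,3.4,0,0,0,-0.06,0],
    [3.6,3.4,0,0,0,-0.06,0],
    [4,2.9,0,0,0,-0.06,0],
    [4,2.9,0,0,0,-0.06,0],
    [4.3,2.4,0,0,0,-0.06,0],
    [4.3,2.4,0,0,0,-0.06,0],
  ],
)

```text
t: 4.32
tool_pos: [490.7, -164.7, 105.8]
tool_rot: [-0.0, 0.987, 0.16, 0.0]
force: [-2.3, 0.8, 0.4]
grip_width: 0.004
finger_force: 0.8
```

Emit:
servo_tool(
  increments=[
    [4.6,1.8,0,0,0,-0.06,0],
    [4.6,1.8,0,0,0,-0.06,0],
    [0,0,0,0,0,0,0],
    [-4,-2,0,0,0,0,0],
    [-4,-2,5,0,0,0,0],
    [-7,-11,12,0,0,0,0],
    [-10,-20,12,0,0,0,0],
    [-10,-20,12,0,0,0,0],
    [0,-20,8,0,0,0,0],
    [0,0,0,0,0,0,0],
  ],
)

```text
t: 5.15
tool_pos: [463.3, -242.3, 157.2]
tool_rot: [0.002, 0.995, 0.1, 0.001]
force: [-1.0, -1.0, -0.7]
grip_width: -0.001
finger_force: 0.0
```

Run:
```python
from h import *
f=snap("wrist","w2",s=1.4);s=status.sense();print(s["tool_pos"],s["tool_rot"],s["t"])
for X in [(475.5,-238.6,95),(475.5,-238.6,76)]: print(proj(f,X)*1.4)
```

```text
[ 463.65854171 -239.93174871  156.09855879] [9.61508136e-04 9.94897063e-01 1.00886883e-01 8.63924193e-04] 5.2
[378.33587602 293.39111337]
[378.46747774 281.10828464]
```

View pics/w2.png

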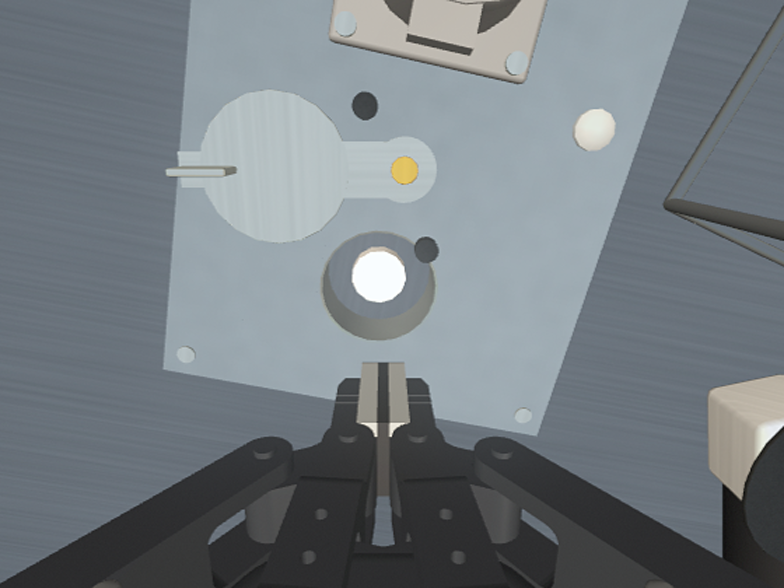

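The cover is open to about 1.4 rad. The well mouth is at (379,286) and the white key at (379,275). I'll measure both.

Run:
```python
from h import *
f=np.load("pics/w2.npz")
print(ray(f,379/1.4,286/1.4,95),ray(f,379/1.4,275/1.4,76),ray(f,404/1.4,170/1.4,101))
r=ray(f,404/1.4,170/1.4,101);t=ray(f,201/1.4,169/1.4,114.5);v=t-r;print(np.hypot(*v[:2]),np.arctan2(v[1],-v[0]))
f=optics.grab_frame("wrist");print(proj(f,status.sense()["tool_pos"])*1.4)
```

```text
[ 478.88943873 -238.21451226   95.        ] [ 478.51395346 -238.25127871   76.        ] [ 529.62321142 -238.06883536  101.        ]
75.1898412981124 1.3866028076061796
[376.63312369 386.27451363]
```

Emit:
servo_tool(
  increments=[
    [6.5,1,-15,0,0,0,0],
    [6.8,0.5,-15,0,0,0,0],
    [0,0,-15,0,0,0,0],
    [0,0,-10,0,0,0,0],
    [0,0,-8,0,0,0,0],
    [0,0,-6,0,0,0,0],
    [0,0,-4,0,0,0,0],
    [0,0,0,0,0,0,0],
  ],
)

```text
t: 5.92
tool_pos: [477.7, -235.6, 80.9]
tool_rot: [-0.0, 0.995, 0.102, -0.0]
force: [-0.4, -0.6, 0.8]
grip_width: 0.002
finger_force: 0.0
```

Emit:
servo_tool(
  increments=[
    [0,0,-3,0,0,0,0],
    [0,0,-2,0,0,0,0],
    [0,0,-2,0,0,0,0],
    [0,0,0,0,0,0,0],
  ],
)

```text
t: 6.25
tool_pos: [478.0, -235.6, 74.2]
tool_rot: [0.0, 0.995, 0.102, 0.0]
force: [-0.0, 0.3, 0.1]
grip_width: -0.0
finger_force: 0.0
```

Emit:
servo_tool(
  increments=[
    [0,0,-2,0,0,0,0],
    [0,0,-2,0,0,0,0],
    [0,0,0,0,0,0,0],
  ],
)

```text
t: 6.5
tool_pos: [478.0, -235.7, 70.0]
tool_rot: [-0.0, 0.995, 0.102, -0.0]
force: [-0.5, -0.8, 0.2]
grip_width: 0.001
finger_force: 0.0
```

Emit:
servo_tool(
  increments=[
    [0,0,-1.5,0,0,0,0],
    [0,0,-1,0,0,0,0],
    [0,0,0,0,0,0,0],
  ],
)

```text
t: 6.75
tool_pos: [478.0, -235.6, 68.0]
tool_rot: [-0.0, 0.995, 0.102, 0.0]
force: [-1.2, 0.6, 7.6]
grip_width: 0.004
finger_force: 3.7
```

Emit:
servo_tool(
  increments=[
    [0,0,-0.7,0,0,0,0],
    [0,0,0,0,0,0,0],
  ],
)

```text
t: 6.92
tool_pos: [478.0, -235.7, 67.9]
tool_rot: [-0.0, 0.995, 0.102, 0.0]
force: [-3.5, 2.9, 21.8]
grip_width: 0.001
finger_force: 10.9
```

Emit:
servo_tool(
  increments=[
    [0,0,-0.7,0,0,0,0],
    [0,0,0,0,0,0,0],
  ],
)

```text
t: 7.08
tool_pos: [478.1, -235.7, 67.7]
tool_rot: [-0.0, 0.995, 0.102, 0.001]
force: [-6.4, 4.7, 35.6]
grip_width: -0.004
finger_force: 17.8
```

Force climbed steeply at z ≈ 68, which matches the solid stop at 27 mm below the lid. Lifting straight out to check.

Emit:
servo_tool(
  increments=[
    [0,0,3,0,0,0,0],
    [0,0,12,0,0,0,0],
    [0,0,15,0,0,0,0],
    [0,0,20,0,0,0,0],
    [-4,0,20,0,0,0,0],
    [-10,0,20,0,0,0,0],
    [0,0,0,0,0,0,0],
  ],
)

```text
t: 7.67
tool_pos: [463.4, -236.4, 159.2]
tool_rot: [0.001, 0.995, 0.102, 0.001]
force: [-0.1, 0.0, 1.0]
grip_width: -0.003
finger_force: 0.0
```

Run:
```python
from h import *
f=snap("wrist","w3",s=1.4);s=status.sense();print(s["tool_pos"],s["tool_rot"],s["t"],s["force"])
for z in (76,68):
  c=proj(f,(478.7,-238.2,z))*1.4;print(z,c,proj(f,(478.7,-225.2,z))*1.4-c)
```

```text
[ 463.92658023 -235.91482517  157.64372705] [4.25277591e-04 9.94784816e-01 1.01991221e-01 8.83541646e-04] 7.7167 [ 1.09710461  0.1891323  -0.64716242]
76 [391.49190334 276.10853504] [-26.62333564  -5.29197469]
68 [391.16691885 271.67554185] [-25.78401336  -5.14028507]
```

View pics/w3.png

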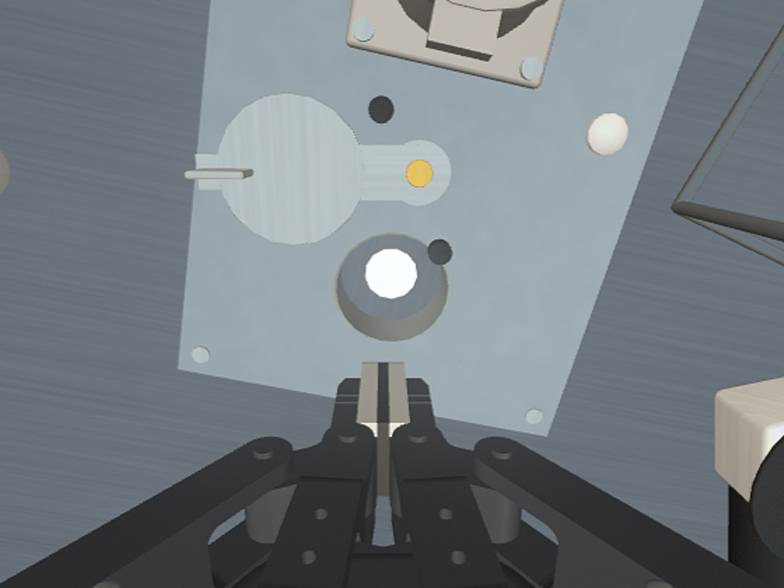

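The white key (391,273) now looks about 52 px wide, which fits the fully-home depth. The cover is still open. Next I'll go round to the far side of the tab.

Emit:
servo_tool(
  increments=[
    [0,20,3,0,0,0,0],
    [10,20,0,0,0,0,0],
    [20,18,0,0,0,0,0],
    [22,18,0,0,0,0,0],
    [22,0,0,0,0,0,0],
    [0,0,0,0,0,0,0],
  ],
)

```text
t: 8.22
tool_pos: [541.0, -157.6, 158.0]
tool_rot: [-0.0, 0.995, 0.104, 0.0]
force: [0.0, 0.1, -0.9]
grip_width: 0.0
finger_force: 0.0
```

Emit:
servo_tool(
  increments=[
    [0,0,-15,0,0,0,0],
    [0,0,-15,0,0,0,0],
    [0,0,-12,0,0,0,0],
    [0,0,-9,0,0,0,0],
    [0,0,-4,0,0,0,0],
    [0,0,0,0,0,0,0],
  ],
)

```text
t: 8.72
tool_pos: [537.5, -159.6, 103.5]
tool_rot: [-0.0, 0.995, 0.102, -0.001]
force: [-0.3, 0.2, -0.7]
grip_width: 0.001
finger_force: 0.0
```

Emit:
servo_tool(
  increments=[
    [-4.7,0.4,1,0,0,0,0],
    [-4.7,0.1,0,0,0,0,0],
    [-4.7,-0.2,0,0,0,0.06,0],
    [-4.7,-0.5,0,0,0,0.06,0],
    [-4.7,-0.8,0,0,0,0.06,0],
    [-4.6,-1,0,0,0,0.06,0],
    [-4.6,-1.3,0,0,0,0.06,0],
    [-4.5,-1.6,0,0,0,0.06,0],
    [-4.4,-1.8,0,0,0,0.06,0],
  ],
)

```text
t: 9.47
tool_pos: [496.1, -166.2, 106.0]
tool_rot: [0.0, 0.951, 0.309, 0.0]
force: [2.0, 0.2, -2.2]
grip_width: 0.001
finger_force: 0.8
```

Emit:
servo_tool(
  increments=[
    [-4.2,-2.1,0,0,0,0.06,0],
    [-4.1,-2.4,0,0,0,0.06,0],
    [-4,-2.6,0,0,0,0.06,0],
    [-3.8,-2.8,0,0,0,0.06,0],
    [-3.6,-3.1,0,0,0,0.06,0],
    [-3.4,-3.3,0,0,0,0.06,0],
    [-3.2,-3.5,0,0,0,0.06,0],
    [-3,-3.7,0,0,0,0.06,0],
  ],
)

```text
t: 10.13
tool_pos: [466.6, -189.7, 106.0]
tool_rot: [0.0, 0.85, 0.526, 0.0]
force: [0.2, 1.3, -0.4]
grip_width: 0.0
finger_force: 0.8
```

Emit:
servo_tool(
  increments=[
    [-2.8,-3.8,-0.5,0,0,0.06,0],
    [-2.6,-4,0,0,0,0.06,0],
    [-2.3,-4.1,0,0,0,0.06,0],
    [-2.1,-4.3,0,0,0,0.06,0],
    [-1.8,-4.4,0,0,0,0.06,0],
    [-1.2,-3.5,0,0,0,0.05,0],
    [-0.8,-2.5,0,0,0,0.04,0],
    [0,0,0,0,0,0,0],
  ],
)

```text
t: 10.8
tool_pos: [453.1, -217.0, 105.5]
tool_rot: [0.0, 0.733, 0.68, 0.0]
force: [-0.9, 0.0, 0.2]
grip_width: 0.002
finger_force: 0.0
```

Emit:
servo_tool(
  increments=[
    [-0.5,-2,0,0,0,0.03,0],
    [-0.4,-2,0,0,0,0.03,0],
    [0,0,0,0,0,0,0],
  ],
)

```text
t: 11.05
tool_pos: [452.4, -220.7, 105.0]
tool_rot: [0.0, 0.712, 0.702, -0.0]
force: [0.6, 0.1, 0.4]
grip_width: -0.004
finger_force: 0.1
```

Emit:
servo_tool(
  increments=[
    [0,-2,0,0,0,0,0],
    [0,-2,0,0,0,0,0],
  ],
)

```text
t: 11.22
tool_pos: [452.5, -224.4, 104.9]
tool_rot: [-0.0, 0.713, 0.701, -0.0]
force: [-1.7, 1.9, 0.7]
grip_width: -0.001
finger_force: 0.8
```

Emit:
servo_tool(
  increments=[
    [0,-1.5,0,0,0,0,0],
    [0,-1,0,0,0,0,0],
  ],
)

```text
t: 11.38
tool_pos: [452.5, -226.8, 104.8]
tool_rot: [-0.0, 0.713, 0.701, 0.0]
force: [-0.6, 5.5, 2.1]
grip_width: -0.001
finger_force: 2.6
```

Emit:
servo_tool(
  increments=[
    [0,-1,0,0,0,0,0],
    [0,-0.5,0,0,0,0,0],
  ],
)

```text
t: 11.55
tool_pos: [452.4, -227.8, 104.8]
tool_rot: [-0.001, 0.713, 0.702, 0.0]
force: [-1.2, 8.0, 1.9]
grip_width: -0.0
finger_force: 3.9
```

Emit:
servo_tool(
  increments=[
    [0,0.7,0,0,0,0,0],
    [0,0.7,0,0,0,0,0],
    [0,0.7,0,0,0,0,0],
    [0,0.7,0,0,0,0,0],
    [0,1,0,0,0,0,0],
    [0,4,0,0,0,0,0],
    [0,6,4,0,0,0,0],
    [-3,8,15,0,0,0,0],
    [-5,0,25,0,0,0,0],
    [-5,0,25,0,0,0,0],
  ],
)

```text
t: 12.38
tool_pos: [439.1, -205.5, 174.7]
tool_rot: [-0.001, 0.712, 0.702, -0.0]
force: [0.8, -0.2, 0.0]
grip_width: -0.0
finger_force: 0.0
```

Emit:
servo_tool(
  increments=[
    [-15,0,10,0,0,0,0],
    [-15,0,10,0,0,0,0],
    [0,0,0,0,0,0,0],
  ],
)

```text
t: 12.63
tool_pos: [407.9, -206.5, 195.8]
tool_rot: [0.001, 0.713, 0.701, 0.0]
force: [-0.6, -0.5, -0.1]
grip_width: -0.001
finger_force: 0.0
```

Run:
```python
from h import *
f=snap("wrist","w4",s=1.4);s=status.sense();print(s["tool_pos"],s["t"],s["force"])
```

```text
[ 409.25499245 -206.42427742  194.95098356] 12.6833 [ 0.30346162  0.21463637 -1.40578079]
```

View pics/w4.png

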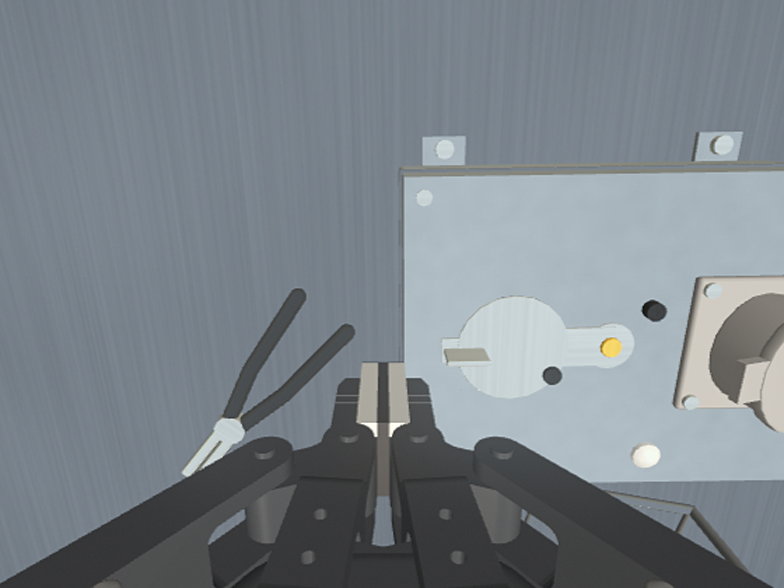

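The cover is shut: disc (513,347) and rivet (611,347) are in line with the box, the arm is at the stop pin (552,376), and the well is fully hidden. The arm is clear of everything.

```bash
python3 -c "
from plant import ctrl
print(ctrl.job_done())"
```

```text
the job is handed in; nothing more can be done
None
```

I swung the round-socket box's cover open, pressed its reset key down to the solid stop, pushed the cover shut against its stop pin, and handed the job in at about 13 s; the other box's cover and the bench tools were not touched.

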